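Refit the filtered-water spout at the back of the stove

ROBOT

A 6-joint arm with a two-finger parallel gripper is mounted at the origin on the work surface. World frame = base frame: x ahead of the robot, y to its left, z up, the work surface at z = 0. Lengths are in m, angles in rad, forces in N, time in s.
With the tool pointing down it reaches from about 0.35 to 0.775 m from the base axis. Payload 7.3 kg.
Tool frame: the origin (TCP) lies between the finger pads; the fingertips stand 8 mm ahead of it and the grasp point (between the pads) lies 11 mm behind it (robot.nose_length is the distance from the TCP to the fingertips, in m); z points along the fingers, y is the line along which they close (so a half turn about z gives the same grasp; the last joint's range is limited). The gripper opens to 92 mm and grips with 3 to 60 N. Pads are 19 mm wide; open, the fingers measure 130 mm over their backs; the gripper's body (75 mm by 190 mm) begins 47 mm behind the grasp point.
Start: joints at [0.971, 0.342, 1.524, -0, 1.275, -0.146], TCP at [0.23, 0.472, 0.235] pointing down, gripper open.
Joint ranges: [-2.53, 2.53], [-0.77, 2.02], [0.04, 2.7], [-1, 4.14], [0.28, 2.66], [-3.11, 3.11]. Speed limits (rad/s): [2.57, 2.57, 3.14, 3.14, 3.14, 3.14].

INTERFACE

Orientations are given as [roll, pitch, yaw] about the fixed x, y, z axes, in that order (R = Rz(yaw) Ry(pitch) Rx(roll)).
In Python, from cell import robot gives the robot as it stands. The module is installed in compiled form; this text tells all that it offers.
- The arm moves only by the shell command python3 -m jog 'ROWS' [FORCE]. ROWS is JSON, a list that holds one entry, the list of rows, each a list of 5 numbers: the gripper's target within -1 to 1 (fully open at 1, half-way at 0, shut at -1), then the shift along the tool's x, y, z in m, then the turn about the tool's z in rad. A call has 1 to 5 rows; each row is the pose to reach, as a shift and turn from the pose commanded when the call began, along the tool's axes at that moment; what a row does not reach only later rows make up. A row lasts 1/12 s, in which the tool goes at most 41.7 mm and 7.16 degrees, less where a joint would pass 70% of its speed; a pose out of reach is approached as far as the arm can. A call with a gripper value outside its range is refused whole. The fingers move at their own pace and stop on an object; FORCE is the grip in N (left out, the last holds). Time passes only in rows, so rows that repeat a pose let the fingers close. It gives the time, the measured TCP pose, the force, the opening and the grip force at its end, in the units of the state.
- robot.observe(): the state, without advancing time (a new reading comes with each control period).
- robot.read_camera(name): name is "side" or "top" or "wrist"; returns the picture (400x640x3 uint8, red, green, blue); there is no depth.
- robot.camera_model(name): a dict with "camera_matrix" (3x3 intrinsics, pixels), "dist_coeffs" ([k1, k2, p1, p2, k3] as OpenCV has them; the pictures are not rectified), "position" and "attitude" of the camera in the world; the wrist camera has in their place "mount" (4x4, takes a point from camera to tool coordinates, whose origin is the TCP and whose axes are the flange's). Camera axes: x right, y down, z forward; pixel columns grow to the right and rows downward; lengths in m; the calibration is good to about 2 mm. A picture is of the moment at which its call begins: read the wrist's pose just before it. camera_model takes no time and is no camera call.
- robot.hand_in(): hands the job in; it is judged then, once.
The state is a dict: "time": time; "qpos": joint angles; "qvel": joint speeds; "joint_efforts": joint torques, N m; "tool_pos": TCP position; "tool_rot": TCP orientation; "contact_force": force on the tool from outside, world axes, zero at the start; "torque": the same for the moment, N m; "opening": finger opening in m; "grip_force": force on a finger pad.
Only numpy, scipy, OpenCV 4.12 (cv2) and the standard library are available. Lean on these libraries where they do the work, as an engineer would, in place of code of your own. Each camera call takes 0.05 s, during which the arm holds its last target. There are 200 camera calls.

TASK

Take the steel water spout out of the drying stand and push its foot straight down into the blue collet of the filtered-water tap, through the stiff seal and on until it bottoms firmly on the stop inside. Feel for the stop: a push of about 15 N is enough, and much over 20 N the valve cracks. Let go of it upright and fully home, with its outlet over the open moka pot boiler, and disturb nothing else on the shelf.

Things in the scene. Friction and masses are not known exactly. Their poses are not given: they have to be found in the camera images.
- spout_grip (a point): Centre of the flat-sided steel elbow block on top of the loose water spout (upright 12 mm tube, level arm going out at the top; 130 to 210 g). Block: 30 mm (x) by 20 mm (y) by 26 mm (z); grip it across the 20 mm. z points up along the tube, the arm points along -x. Lift by 55 mm or more to clear the stand.
- spout_foot (a point): Centre of the lower end of the spout's tube, 105 mm straight below spout_grip. The tube's last 5 mm taper from 12 mm to 8 mm diameter.
- spout_outlet (a point): Outlet of the spout: the middle of the lower end of its black nozzle, 104 mm out from the tube's axis (along the spout's -x), 82 mm above the foot.
- tap_mouth (a point): Centre of the mouth of the blue collet on top of the fixed steel filtered-water tap, 75 mm above the shelf. z points up along the bore. The bore is 14 mm, flaring to about 19 mm at the mouth. A sprung seal 6 to 12 mm below the mouth grips the tube: pushing the taper through takes 4 to 14 N, after that sliding drags 1 to 8 N.
- tap: The whole tap: column 40 mm wide, flange 54 mm, black lever at its back. Origin on its axis on the shelf, 75 mm below the mouth. The valve inside cracks if the foot presses on it with more than 24 N (drag of the seal not counted).
- cartridge: Brass valve cartridge inside the tap; origin on the tap's axis, 69 mm below the mouth. Its rigid stop, on which the foot bottoms, was set by the fitter anywhere from 20 to 42 mm below the mouth, with a soft 2 mm valve pin (under 2 N) in its middle. The depth is not given: feel it as a lasting rise of the pushing force above the seal's drag.
- spout: The same spout; origin at the centre of the foot, axes as spout_grip. A 22 mm wide collar sits on its tube 50 to 55 mm above the foot; at the start it rests on a sleeve of the stand, and in the tap it stays 8 mm or more above the mouth.
- stand: White drip-dry stand, fixed: tray 75 by 150 mm, 5 mm thick, with two upright sleeves (24 mm outside, 15 mm inside) at y = -40 and +40 mm, rims 60 mm above its origin (centre of its underside, on the shelf). One sleeve holds the spout, the other the moka funnel.
- boiler_mouth (a point): Centre of the open mouth of the moka pot's aluminium boiler (lower half of the pot), 62 mm high, 86 mm wide at the foot, mouth 60 mm inside; loose, stands on the shelf 90 to 115 mm from the tap's axis. The spout's outlet must end above this mouth.
- cup_a: Terracotta espresso cup, 62 mm wide, 55 mm high, with a small handle, near the tap on the other side from the boiler. Origin: centre of its underside. Leave alone.
- cup_b: The second such cup, beyond the drying stand. Leave alone.
- funnel: Aluminium moka funnel in the other sleeve of the stand: basket 56 mm wide whose rim stands 82 mm above the shelf, stem 10 mm. Origin: lower end of the stem. Leave alone.
- moka_top: Upper half of the moka pot with lid and black handle, 84 mm wide, 115 mm high. Origin: centre of its underside. Leave alone.
- sugar_jar: Glass sugar jar with a wire lever lid, 84 mm wide, 112 mm high. Origin: centre of its underside. Leave alone.
There are look-alikes about, which are no part of the job. Leave any green look-alike of the part that bears boiler_mouth alone.

How it is judged:
On the way, in this order (a step that is already met when the one before it is completed fails the run):
1. the spout is lifted out of the drying stand (horizontal distance between spout_foot and stand above 0.06 m), for 0.1 s.
2. the spout's foot bottoms: it bears on the stop inside the tap with at least 7 N (contact force between spout and cartridge above 7 N and horizontal distance between spout_foot and tap_mouth below 0.004 m), for 0.2 s.
At the end, for the whole second after the job is handed in: The spout is released and at rest in the tap: its foot still holds the stop's valve pin down (2 mm), 18 mm or more below the mouth and within 4 mm of its axis, within 0.08 rad of upright, its outlet within 22 mm (level) of the centre of the boiler's mouth. No other thing moved over 15 mm (contact force between spout and cartridge above 0.5 N and z of spout_foot in the frame of tap_mouth below -0.018 m and horizontal distance between spout_foot and tap_mouth below 0.004 m and angle between spout_grip's own z axis and vertical below 0.08 rad and horizontal distance between spout_outlet and boiler_mouth below 0.022 m and linear speed of spout below 0.02 m/s); the robot touches nothing.
It fails at once if the spout's foot presses on the valve's stop with more than 24 N (contact force between spout and cartridge above 24 N).
It fails at once if the spout is rammed against the tap: over 60 N of all contact forces together, the seal's side grip of some 25 N counted (contact force between spout and tap above 60 N).
It fails at once if the boiler, a cup, the funnel, the moka pot's top, or the sugar jar is shifted by more than 15 mm (distance of any of boiler_mouth, cup_a, cup_b, funnel, moka_top, sugar_jar from where it was at the start of the episode above 0.015 m).
It also fails if it takes over 72 s, if anything falls off the work surface, if the arm or the gripper's body presses on something with over 40 N, if the wrist force passes 120 N, or if a joint passes its speed limit or range.

## Working session

There is one attempt and no reset: what is moved stays moved. The work goes in short steps, Python scripts to look and compute and a shell command to move; the robot and the scene stay as the last step left them, time stands still between calls to the robot, and variables do not carry over. Pictures are saved under pics/ and viewed, at most 10 in all, crops included, and the job is handed in when it is done.

```bash
mkdir -p pics
cat > h.py <<'E'
import numpy as np, cv2
from scipy.spatial.transform import Rotation as R
from cell import robot
def cam(n):
    m=robot.camera_model(n); K=np.array(m["camera_matrix"]); d=np.array(m["dist_coeffs"])
    if n=="wrist":
        s=robot.observe(); T=np.eye(4); T[:3,:3]=R.from_euler('xyz',s["tool_rot"]).as_matrix(); T[:3,3]=s["tool_pos"]
        return K,d,T@np.array(m["mount"])
    T=np.eye(4); a=np.array(m["attitude"]); T[:3,:3]=a if a.shape==(3,3) else R.from_euler('xyz',a).as_matrix(); T[:3,3]=m["position"]
    return K,d,T
def ray(c,uv):
    K,d,T=c; p=cv2.undistortPoints(np.array([[uv]],float),K,d)[0,0]
    return T[:3,3],T[:3,:3]@np.array([p[0],p[1],1])
def onz(c,uv,z):
    o,v=ray(c,uv); return o+v*(z-o[2])/v[2]
def proj(c,P):
    K,d,T=c; q=(np.array(P)-T[:3,3])@T[:3,:3]
    return cv2.projectPoints(q.reshape(-1,1,3),np.zeros(3),np.zeros(3),K,d)[0][:,0]
E
python3 - <<'E'
from h import *
print(robot.camera_model("top"))
print(robot.observe())
for n in("top","side"):
    im=robot.read_camera(n)[:,:,::-1]; cv2.imwrite(f"pics/{n}0.png",im)
    c=cam(n); print(n,c[2].round(3).tolist(), onz(c,(320,200),0))
E
```

```text
{'camera_matrix': array([[519.77973012,   0.        , 310.26147985],
       [  0.        , 519.77973012, 196.89637516],
       [  0.        ,   0.        ,   1.        ]]), 'dist_coeffs': array([-0.13559957,  0.        ,  0.        ,  0.        ,  0.        ]), 'position': array([ 0.42353471, -0.05082261,  1.49765268]), 'attitude': array([-3.04852067,  0.0210051 , -1.58346624])}
{'time': 0.0, 'qpos': array([ 9.71002911e-01,  3.42690014e-01,  1.52501010e+00, -1.45649064e-05,
        1.27539690e+00, -1.45996074e-01]), 'qvel': array([ 1.42057549e-03, -8.86713821e-04, -5.96177654e-04, -9.45530711e-04,
       -1.52213033e-03, -9.15524749e-05]), 'joint_efforts': array([ 6.20807623e-04, -4.31233978e+01, -2.44224447e+01,  7.19093322e-02,
        5.58792707e-02, -1.26956065e-04]), 'tool_pos': array([0.22990846, 0.47154536, 0.23406434]), 'tool_rot': array([-3.14010226e+00, -2.05072689e-04,  2.68779941e+00]), 'contact_force': array([ 0.0576076 , -0.1550503 ,  0.38423885]), 'torque': array([-0.05321881,  0.03049236,  0.02724588]), 'grip_force': 0.0, 'opening': 0.09185499402540835}
top [[-0.013, -0.996, 0.093, 0.424], [-1.0, 0.015, 0.02, -0.051], [-0.021, -0.093, -0.995, 1.498], [0.0, 0.0, 0.0, 1.0]] [ 0.55432063 -0.04918536  0.        ]
side [[0.841, -0.252, 0.479, -0.068], [-0.541, -0.411, 0.734, -0.973], [0.012, -0.876, -0.482, 0.744], [0.0, 0.0, 0.0, 1.0]] [0.65629539 0.1818524  0.        ]
```

View pics/top0.png

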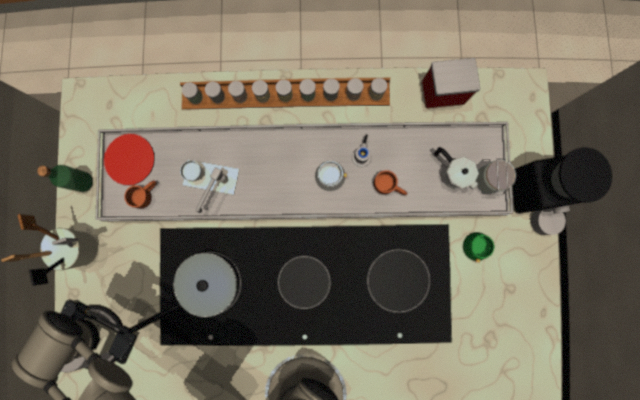

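View pics/side0.png

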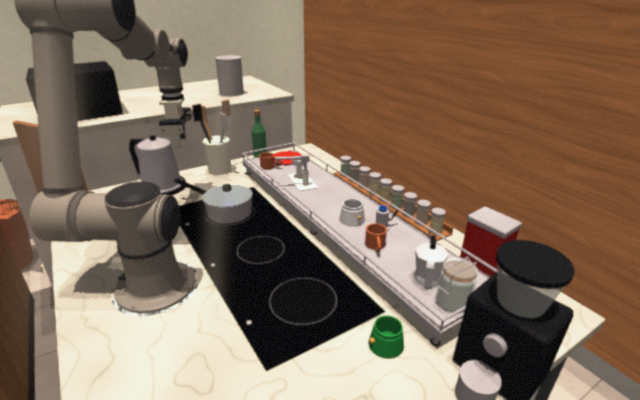

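In the top view the spout in its stand is at (218,175). Next to it is the funnel, at (192,170). The tap is at (362,152). The silver boiler is at (330,175), with its green look-alike at (478,246), and cup_a is at (386,182). The possible mix-ups are boiler versus green pot, and spout versus funnel, so I'll check both in enlarged crops.

Run:
```python
from h import *
a=cv2.imread("pics/top0.png"); b=cv2.imread("pics/side0.png")
p=cv2.resize(a[155:220,175:245],None,fx=5.5,fy=5.5,interpolation=3)
q=cv2.resize(a[130:195,310:380],None,fx=5.5,fy=5.5,interpolation=3)
cv2.imwrite("pics/c1.png",np.hstack([p,q]))
p=cv2.resize(b[145:195,270:340],None,fx=5.5,fy=5.5,interpolation=3)
q=cv2.resize(b[190:240,330:400],None,fx=5.5,fy=5.5,interpolation=3)
cv2.imwrite("pics/c2.png",np.hstack([p,q]))
```

```text
(no output)
```

View pics/c1.png

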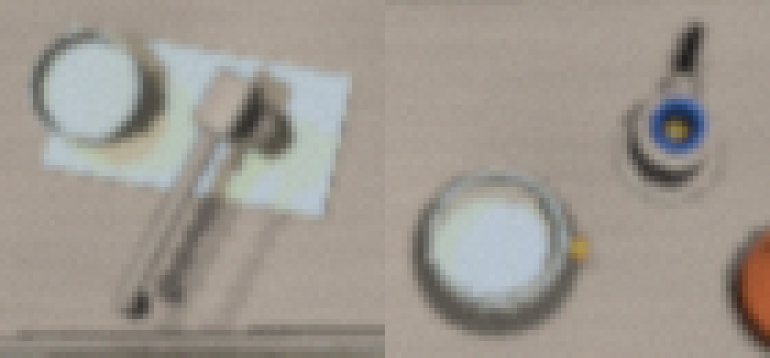

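View pics/c2.png

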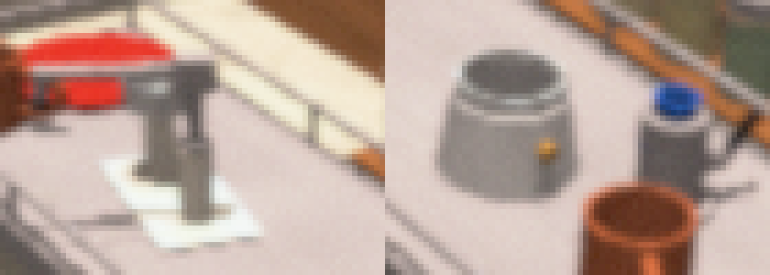

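The top crop shows the block's top at about (215.4,173.2), the nozzle end at (199.9,210.1), the collet mouth at (363.1,152.7) and the boiler mouth at (330.4,173.6). In the side view the collet is at (383.6,207.3) and the boiler mouth at (353.3,203.1). The silver boiler is beside the tap, so the choice is confirmed.

Run:
```python
from h import *
t,s=cam("top"),cam("side")
def tri(a,b):
    o1,v1=ray(t,a);o2,v2=ray(s,b); v1/=np.linalg.norm(v1);v2/=np.linalg.norm(v2)
    k=np.linalg.lstsq(np.c_[v1,-v2],o2-o1,rcond=None)[0]; p,q=o1+v1*k[0],o2+v2*k[1]
    return ((p+q)/2).round(4),np.linalg.norm(p-q).round(4)
print("tap",tri((363.1,152.7),(383.6,207.3)))
print("boil",tri((330.4,173.6),(353.3,203.1)))
print("block",tri((215.4,173.2),(307,158)))
for z in (.0,.05,.1): print(z,[onz(t,p,z+h).round(4) for p,h in(((215.4,173.2),.128),((199.9,210.1),.1),((363.1,152.7),.075),((330.4,173.6),.062))])
print(robot.camera_model("wrist"))
```

```text
tap (array([ 0.669 , -0.167 ,  0.1326]), np.float64(0.004))
boil (array([ 0.6162, -0.0795,  0.1215]), np.float64(0.005))
block (array([0.6167, 0.219 , 0.1716]), np.float64(0.0084))
0.0 [array([0.6193, 0.23  , 0.128 ]), array([0.5227, 0.278 , 0.1   ]), array([ 0.6776, -0.1707,  0.075 ]), array([ 0.6223, -0.0793,  0.062 ])]
0.05 [array([0.6122, 0.2197, 0.178 ]), array([0.5191, 0.2662, 0.15  ]), array([ 0.6687, -0.1665,  0.125 ]), array([ 0.6154, -0.0783,  0.112 ])]
0.1 [array([0.605 , 0.2095, 0.228 ]), array([0.5156, 0.2545, 0.2   ]), array([ 0.6598, -0.1623,  0.175 ]), array([ 0.6084, -0.0773,  0.162 ])]
{'camera_matrix': array([[282.19603343,   0.        , 319.51848349],
       [  0.        , 282.19603343, 194.74837171],
       [  0.        ,   0.        ,   1.        ]]), 'dist_coeffs': array([0.01370138, 0.        , 0.        , 0.        , 0.        ]), 'mount': array([[ 1.78357267e-04, -9.67033511e-01, -2.54649087e-01,
         6.78787203e-02],
       [ 9.99998619e-01, -2.48259288e-04,  1.64317130e-03,
        -1.02153402e-04],
       [-1.65222071e-03, -2.54649029e-01,  9.67032131e-01,
        -1.50772542e-01],
       [ 0.00000000e+00,  0.00000000e+00,  0.00000000e+00,
         1.00000000e+00]])}
```

```bash
python3 -m jog '[[[1,-0.03,0,-0.03,0],[1,-0.07,-0.01,-0.04,0],[1,-0.11,-0.015,-0.04,0],[1,-0.15,-0.02,-0.04,0],[1,-0.18,-0.025,-0.04,0]]]'; python3 -m jog '[[[1,-0.03,-0.005,0,0],[1,-0.07,-0.01,0,0],[1,-0.11,-0.015,0,0],[1,-0.15,-0.02,0,0],[1,-0.18,-0.025,0,0]]]'; python3 -m jog '[[[1,-0.03,-0.005,0,0],[1,-0.06,-0.01,0,0],[1,-0.092,-0.01,0,0],[1,-0.092,-0.01,0,0],[1,-0.092,-0.01,0,0]]]'
python3 - <<'E'
from h import *
c=cam("wrist"); im=robot.read_camera("wrist")[:,:,::-1]; cv2.imwrite("pics/w1.png",im); np.save("w1.npy",c[2])
print(c[2].round(4).tolist(),robot.observe()["tool_pos"],robot.observe()["tool_rot"])
E
```

```text
time: 0.52
tool_pos: [0.3831, 0.3687, 0.2747]
tool_rot: [-3.142, 0.001, 2.687]
contact_force: [0.1, 0.1, 0.1]
opening: 0.0917
grip_force: 0.0
time: 0.93
tool_pos: [0.534, 0.267, 0.2741]
tool_rot: [-3.141, -0.0, 2.686]
contact_force: [-0.2, 0.4, 0.6]
opening: 0.092
grip_force: 0.0
time: 1.35
tool_pos: [0.6109, 0.2186, 0.2732]
tool_rot: [-3.14, -0.002, 2.685]
contact_force: [-1.3, 0.0, 0.2]
opening: 0.0919
grip_force: 0.0
[[0.4404, 0.8686, 0.2272, 0.5502], [0.8978, -0.4262, -0.1111, 0.2484], [0.0004, 0.2529, -0.9675, 0.4241], [0.0, 0.0, 0.0, 1.0]] [0.60994053 0.21950556 0.2736581 ] [-3.14065952e+00 -1.78749840e-03  2.68683464e+00]
```

View pics/w1.png

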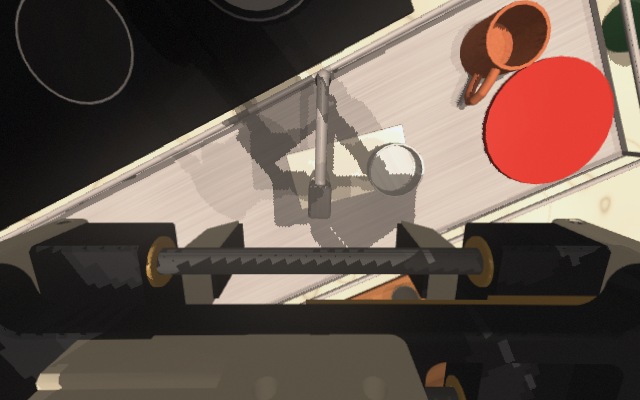

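The wrist view shows the block at about (319,200), in line with its arm, which runs up to (323,75). The fingers are either side of it. I'll enlarge this.

Run:
```python
from h import *
a=cv2.imread("pics/w1.png"); cv2.imwrite("pics/c3.png",cv2.resize(a[170:230,280:360],None,fx=10,fy=10,interpolation=3))
```

```text
(no output)
```

View pics/c3.png

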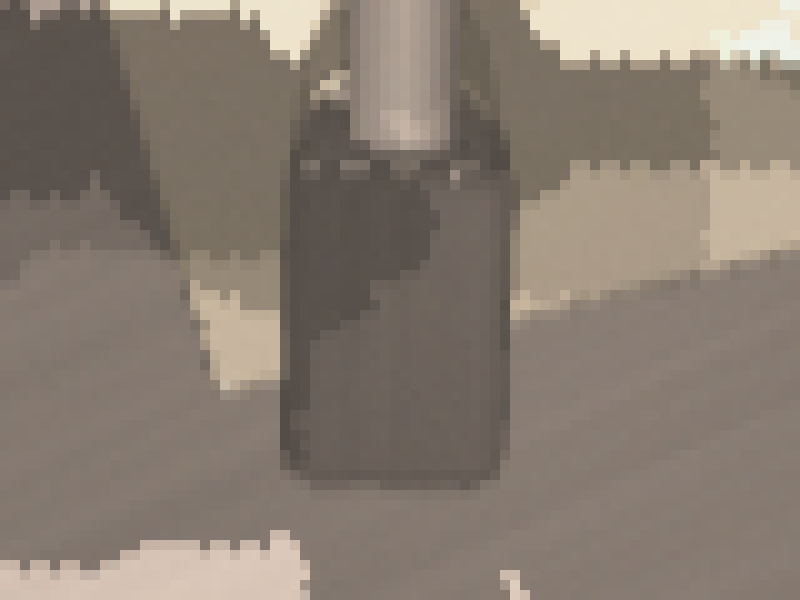

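Run:
```python
from h import *
K,d,_=cam("wrist"); c=(K,d,np.load("w1.npy"))
for z in(.180,.185):
    p=onz(c,(320,202.4),z); a=onz(c,(320.2,184.5),z-.007); b=onz(c,(323.5,78),z-.007); e=b-a
    print(z,p,b,np.arctan2(e[1],e[0]),np.linalg.norm((b-p)[:2]), np.linalg.norm(onz(c,(309,202),z)-onz(c,(331,202),z)))
```

```text
0.18 [0.61412598 0.21765785 0.18      ] [0.52092615 0.26656795 0.173     ] 2.655910222737636 0.1052540035460009 0.01979878235997159
0.185 [0.6128167 0.2182881 0.185    ] [0.52150951 0.26620655 0.178     ] 2.655910222737636 0.10311731599456359 0.019393168315962477
```

```bash
python3 -m jog '[[[1,-0.003,0,0.03,0.03],[1,-0.003,0,0.06,0.03],[1,-0.003,0,0.09,0.03],[1,-0.003,0,0.112,0.03],[1,-0.003,0,0.112,0.03]]]'; python3 -m jog '[[[-1,0,0,0,0],[-1,0,0,0,0],[-1,0,0,0,0],[-1,0,0,0,0],[-1,0,0,0,0]]]' 45; python3 -m jog '[[[-1,0,0,0,0],[-1,0,0,0,0],[-1,0,0,0,0],[-1,0,0,0,0],[-1,0,0,0,0]]]'
```

```text
time: 1.82
tool_pos: [0.6089, 0.219, 0.1576]
tool_rot: [-3.135, -0.008, 2.659]
contact_force: [-0.2, -0.1, 0.9]
opening: 0.0916
grip_force: 0.0
time: 2.23
tool_pos: [0.6133, 0.2187, 0.1642]
tool_rot: [3.14, 0.002, 2.658]
contact_force: [-0.3, -0.8, -0.1]
opening: 0.0629
grip_force: 0.0
time: 2.65
tool_pos: [0.6128, 0.2185, 0.1627]
tool_rot: [3.142, -0.0, 2.658]
contact_force: [0.3, -1.1, -0.2]
opening: 0.0293
grip_force: 0.0
```

```bash
python3 -m jog '[[[-1,0,0,0,0],[-1,0,0,0,0],[-1,0,0,0,0],[-1,0,0,0,0],[-1,0,0,0,0]]]';python3 -m jog '[[[-1,0,0,0,0],[-1,0,0,0,0]]]'; python3 -c "
from h import *;s=robot.observe();print(s['tool_pos'],s['contact_force'],s['opening'],s['grip_force'])"
```

```text
time: 3.07
tool_pos: [0.6128, 0.2185, 0.1627]
tool_rot: [-3.142, -0.0, 2.658]
contact_force: [-0.2, 0.2, -0.3]
opening: 0.0195
grip_force: 45.0
time: 3.23
tool_pos: [0.6128, 0.2185, 0.1627]
tool_rot: [3.142, -0.0, 2.658]
contact_force: [-0.3, 0.1, -1.0]
opening: 0.02
grip_force: 45.0
[0.61279211 0.21846411 0.16266023] [-0.30480235  0.12500212 -0.97600983] 0.019965941756267255 44.99852120876312
```

```bash
python3 -m jog '[[[-1,0,0,-0.02,0],[-1,0,0,-0.045,0],[-1,0,0,-0.075,0],[-1,0,0,-0.105,0],[-1,0,0,-0.105,0]]]'; python3 -m jog '[[[-1,-0.015,-0.02,0,0],[-1,-0.035,-0.055,0,0],[-1,-0.06,-0.09,0,0],[-1,-0.08,-0.12,0,0],[-1,-0.1,-0.15,0,0]]]';python3 -m jog '[[[-1,-0.02,-0.03,0,0],[-1,-0.04,-0.06,0,0],[-1,-0.06,-0.09,0,0],[-1,-0.08,-0.12,0,0],[-1,-0.1,-0.15,0,0]]]';python3 -m jog '[[[-1,-0.015,-0.025,0,0.11],[-1,-0.03,-0.05,0,0.22],[-1,-0.05,-0.075,0,0.33],[-1,-0.05,-0.075,0,0.44],[-1,-0.05,-0.075,0,0.54]]]';python3 -m jog '[[[-1,0,0,0,0],[-1,0,0,0,0],[-1,0,0,0,0]]]'
python3 - <<'E'
from h import *
c=cam("wrist"); im=robot.read_camera("wrist")[:,:,::-1]; cv2.imwrite("pics/w2.png",im); np.save("w2.npy",c[2])
print(robot.observe()["contact_force"])
E
```

```text
time: 3.65
tool_pos: [0.6149, 0.2191, 0.2748]
tool_rot: [3.134, 0.008, 2.658]
contact_force: [-0.1, 0.5, -0.8]
opening: 0.02
grip_force: 45.0
time: 4.07
tool_pos: [0.6313, 0.0373, 0.2672]
tool_rot: [-3.141, -0.001, 2.658]
contact_force: [0.6, -0.1, -0.8]
opening: 0.0195
grip_force: 45.0
time: 4.48
tool_pos: [0.65, -0.1418, 0.2671]
tool_rot: [3.142, -0.001, 2.658]
contact_force: [1.0, -0.0, -1.6]
opening: 0.02
grip_force: 45.0
time: 4.9
tool_pos: [0.6592, -0.2322, 0.266]
tool_rot: [-3.141, -0.002, 2.109]
contact_force: [0.3, 0.6, -2.3]
opening: 0.0197
grip_force: 45.0
time: 5.15
tool_pos: [0.6597, -0.2293, 0.2674]
tool_rot: [-3.141, -0.0, 2.121]
contact_force: [0.1, -1.0, -2.4]
opening: 0.0198
grip_force: 45.0
[ 0.42063105  0.31512759 -1.69100851]
```

View pics/w2.png

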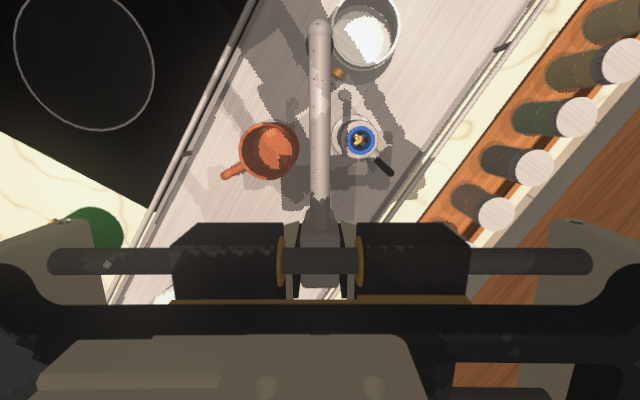

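The collet ring is centred at about (361,140) and the boiler mouth at about (364,33). The held arm is at u=319, running up to about (319,27). I'll enlarge the two targets.

Run:
```python
from h import *
a=cv2.imread("pics/w2.png"); f=lambda m,k:cv2.resize(m,None,fx=k,fy=k,interpolation=3)
cv2.imwrite("pics/c4.png",np.hstack([f(a[115:165,336:386],8),np.vstack([f(a[0:100,310:410],4)])]))
K,d,_=cam("wrist"); c=(K,d,np.load("w2.npy"))
for z in(.128,.132,.136): print(z,onz(c,(361,140),z),onz(c,(364,33),z-.013))
print(c[2].round(4).tolist())
```

```text
0.128 [ 0.67017785 -0.16536192  0.128     ] [ 0.61847383 -0.07952553  0.115     ]
0.132 [ 0.66954705 -0.16544425  0.132     ] [ 0.61855207 -0.08073657  0.119     ]
0.136 [ 0.66891624 -0.16552659  0.136     ] [ 0.61863031 -0.0819476   0.123     ]
[[0.8522, 0.506, 0.1332, 0.6244], [0.5232, -0.8244, -0.2157, -0.1713], [0.0007, 0.2536, -0.9673, 0.4182], [0.0, 0.0, 0.0, 1.0]]
```

View pics/c4.png

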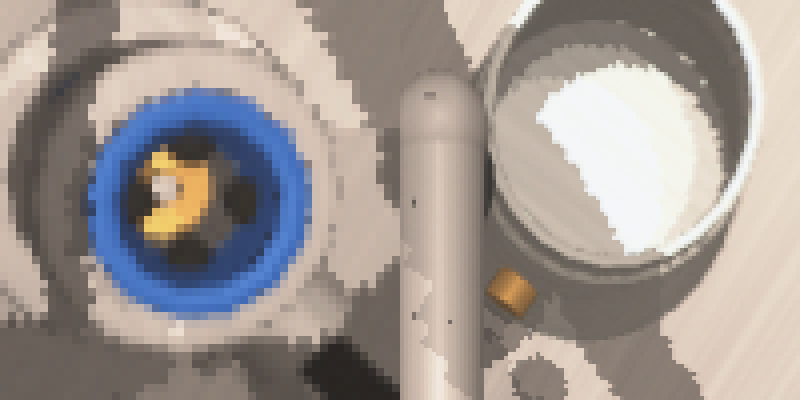

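```bash
python3 -m jog '[[[-1,0.02,0.015,0,0.012],[-1,0.04,0.03,0,0.012],[-1,0.05,0.0415,0,0.012],[-1,0.05,0.0415,0.01,0.012],[-1,0.05,0.0415,0.02,0.012]]]'; python3 -m jog '[[[-1,0,0,0.006,0],[-1,0,0,0.01,0],[-1,0,0,0.01,0],[-1,0,0,0.01,0],[-1,0,0,0.01,0]]]'
python3 - <<'E'
from h import *
s=robot.observe();print(s['tool_pos'],s['contact_force'],s['tool_rot'],s['torque'])
c=cam("side");im=robot.read_camera("side")[:,:,::-1]
f=np.array([*s['tool_pos'][:2],s['tool_pos'][2]-.0955]); print(proj(c,[f,[.6691,-.165,.132],s['tool_pos']]))
cv2.imwrite("pics/s1.png",cv2.resize(im[140:240,330:430],None,fx=6,fy=6,interpolation=3))
E
```

```text
time: 5.62
tool_pos: [0.6698, -0.1646, 0.2479]
tool_rot: [3.141, 0.002, 2.109]
contact_force: [0.1, -0.4, -2.6]
opening: 0.0195
grip_force: 45.0
time: 6.03
tool_pos: [0.6692, -0.1662, 0.238]
tool_rot: [3.141, 0.0, 2.105]
contact_force: [0.2, -0.1, -1.3]
opening: 0.02
grip_force: 45.0
[ 0.66917735 -0.16621871  0.23800392] [ 0.1671053  -0.13246432 -1.32762328] [3.14115571e+00 4.83762980e-04 2.10502819e+00] [-0.03492646 -0.03799592  0.00265937]
[[383.08755907 204.4913838 ]
 [382.54460241 207.27316112]
 [385.6550368  176.61369712]]
```

View pics/s1.png

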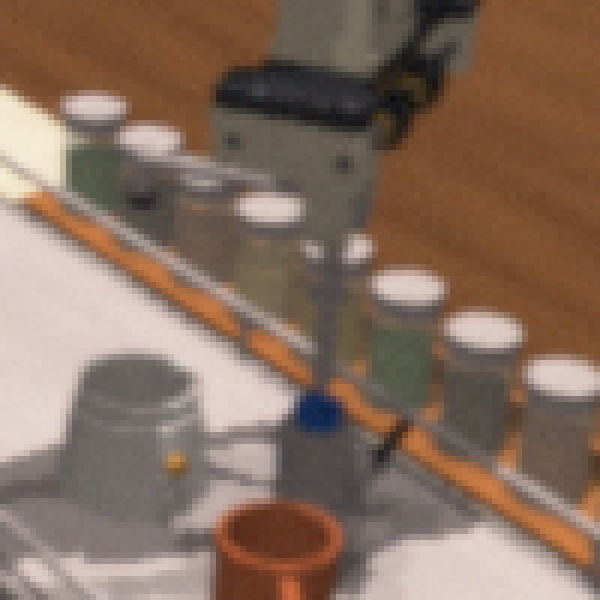

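The side crop shows the tube's foot at (325,392), just above the blue collet at (320,410). It is about 1 mm to the right, which is within the flare.

```bash
python3 -m jog '[[[-1,0.0015,0,0.002,0],[-1,0.0015,0,0.004,0],[-1,0.0015,0,0.006,0],[-1,0.0015,0,0.008,0],[-1,0.0015,0,0.008,0]]]'; python3 -m jog '[[[-1,0,0,0.001,0],[-1,0,0,0.002,0],[-1,0,0,0.003,0],[-1,0,0,0.004,0],[-1,0,0,0.004,0]]]'
```

```text
time: 6.5
tool_pos: [0.6681, -0.1641, 0.2291]
tool_rot: [-3.141, -0.001, 2.106]
contact_force: [0.2, 0.3, -1.3]
opening: 0.0197
grip_force: 45.0
time: 6.92
tool_pos: [0.6683, -0.1641, 0.2254]
tool_rot: [-3.141, -0.0, 2.106]
contact_force: [0.0, -0.1, -1.8]
opening: 0.0197
grip_force: 45.0
```

```bash
for i in 1 2; do python3 -m jog '[[[-1,0,0,0.001,0],[-1,0,0,0.001,0],[-1,0,0,0.002,0],[-1,0,0,0.002,0]]]' | grep -E "tool_pos|contact"; done;  python3 -m jog '[[[-1,0,0,0.001,0],[-1,0,0,0.001,0],[-1,0,0,0.002,0],[-1,0,0,0.002,0]]]'
```

```text
tool_pos: [0.6683, -0.1642, 0.2236]
contact_force: [0.2, -0.2, -1.2]
tool_pos: [0.6683, -0.1642, 0.2215]
contact_force: [-0.3, 0.4, -1.5]
time: 7.92
tool_pos: [0.6685, -0.1643, 0.2198]
tool_rot: [3.141, 0.001, 2.106]
contact_force: [0.1, -0.9, -0.2]
opening: 0.0198
grip_force: 45.0
```

```bash
for i in 1 2 3 4 5; do python3 -m jog '[[[-1,0,0,0.0005,0],[-1,0,0,0.001,0],[-1,0,0,0.001,0]]]' | grep -E "tool_pos|contact"; done
```

```text
tool_pos: [0.6686, -0.1645, 0.2191]
contact_force: [-0.1, -0.4, -0.1]
tool_pos: [0.6685, -0.1645, 0.2181]
contact_force: [1.0, -2.3, 2.4]
tool_pos: [0.6686, -0.1646, 0.2174]
contact_force: [1.0, -3.1, 5.3]
tool_pos: [0.6686, -0.1647, 0.2168]
contact_force: [0.1, -3.0, 5.8]
tool_pos: [0.6686, -0.165, 0.2163]
contact_force: [-0.3, -3.8, 8.5]
```

```bash
python3 -m jog '[[[-1,-0.0005,-0.0003,0,0],[-1,-0.0008,-0.0005,0,0],[-1,-0.0008,-0.0005,0,0]]]'| grep -E "tool_pos|contact"; for i in 1 2 3 4 ; do python3 -m jog '[[[-1,0,0,0.0005,0],[-1,0,0,0.001,0],[-1,0,0,0.001,0]]]' | grep -E "tool_pos|contact"; done
```

```text
tool_pos: [0.6686, -0.1654, 0.2163]
contact_force: [-0.1, -3.0, 7.9]
tool_pos: [0.6687, -0.1655, 0.2154]
contact_force: [-0.4, -2.0, 8.7]
tool_pos: [0.6687, -0.1655, 0.2146]
contact_force: [0.2, -1.0, 9.6]
tool_pos: [0.669, -0.1652, 0.2125]
contact_force: [1.9, -1.5, 3.4]
tool_pos: [0.6685, -0.1653, 0.2111]
contact_force: [0.8, -2.7, 3.9]
```

The taper is through the seal, and the drag is now about 5 N over baseline. I'll keep going in small steps and watch for a lasting rise.

```bash
for i in 1 2 3 4 5; do python3 -m jog '[[[-1,0,0,0.0005,0],[-1,0,0,0.001,0],[-1,0,0,0.001,0]]]' | grep -E "tool_pos|contact"; done
```

```text
tool_pos: [0.6682, -0.1653, 0.2094]
contact_force: [2.1, -3.8, 1.5]
tool_pos: [0.6682, -0.1653, 0.2088]
contact_force: [0.6, -3.0, 3.5]
tool_pos: [0.6683, -0.1652, 0.2074]
contact_force: [0.6, -2.7, 1.6]
tool_pos: [0.6683, -0.1651, 0.2065]
contact_force: [0.4, -3.9, 2.6]
tool_pos: [0.6684, -0.1652, 0.2062]
contact_force: [0.5, -2.9, 6.1]
```

```bash
for i in 1 2 3; do python3 -m jog '[[[-1,0,0,0.0005,0],[-1,0,0,0.001,0],[-1,0,0,0.001,0]]]' | grep -E "tool_pos|contact"; done
```

```text
tool_pos: [0.6683, -0.1651, 0.2047]
contact_force: [1.9, -3.3, 2.7]
tool_pos: [0.6684, -0.1652, 0.2039]
contact_force: [1.3, -2.7, 3.4]
tool_pos: [0.6683, -0.1651, 0.2023]
contact_force: [1.8, -3.9, 1.8]
```

```bash
for i in 1 2 3; do python3 -m jog '[[[-1,0,0,0.0005,0],[-1,0,0,0.001,0],[-1,0,0,0.001,0]]]' | grep -E "tool_pos|contact"; done
```

```text
tool_pos: [0.6683, -0.1652, 0.2018]
contact_force: [1.0, -3.5, 3.7]
tool_pos: [0.6684, -0.1652, 0.2013]
contact_force: [0.7, -2.9, 5.3]
tool_pos: [0.6683, -0.1651, 0.1994]
contact_force: [1.9, -3.2, 1.1]
```

```bash
for i in 1 2; do python3 -m jog '[[[-1,0,0,0.0005,0],[-1,0,0,0.001,0],[-1,0,0,0.001,0]]]' | grep -E "tool_pos|contact"; done
```

```text
tool_pos: [0.6683, -0.1651, 0.1983]
contact_force: [0.8, -3.7, 1.7]
tool_pos: [0.6684, -0.1651, 0.1981]
contact_force: [0.7, -3.2, 5.0]
```

```bash
for i in 1 2 3; do python3 -m jog '[[[-1,0,0,0.0005,0],[-1,0,0,0.001,0],[-1,0,0,0.001,0]]]' | grep -E "tool_pos|contact"; done
```

```text
tool_pos: [0.6684, -0.1651, 0.1975]
contact_force: [1.1, -3.3, 6.2]
tool_pos: [0.6684, -0.1651, 0.1962]
contact_force: [2.0, -2.5, 4.5]
tool_pos: [0.6684, -0.1651, 0.1949]
contact_force: [1.6, -4.0, 3.3]
```

```bash
for i in 1 2; do python3 -m jog '[[[-1,0,0,0.0005,0],[-1,0,0,0.001,0],[-1,0,0,0.001,0]]]' | grep -E "tool_pos|contact"; done
```

```text
tool_pos: [0.6683, -0.1651, 0.1935]
contact_force: [2.2, -3.1, 2.5]
tool_pos: [0.6683, -0.1652, 0.1929]
contact_force: [1.3, -3.4, 5.6]
```

```bash
for i in 1 2 ; do python3 -m jog '[[[-1,0,0,0.0005,0],[-1,0,0,0.001,0],[-1,0,0,0.001,0]]]' | grep -E "tool_pos|contact"; done
```

```text
tool_pos: [0.6684, -0.1652, 0.1923]
contact_force: [0.2, -3.7, 6.8]
tool_pos: [0.6684, -0.1652, 0.1917]
contact_force: [-1.0, -2.3, 8.3]
```

```bash
for i in 1 2; do python3 -m jog '[[[-1,0,0,0.0005,0],[-1,0,0,0.001,0],[-1,0,0,0.001,0]]]' | grep -E "tool_pos|contact"; done
```

```text
tool_pos: [0.6685, -0.1652, 0.1917]
contact_force: [-1.1, -2.6, 12.8]
tool_pos: [0.6686, -0.1653, 0.1916]
contact_force: [-1.7, -3.5, 16.1]
```

It bottomed at z≈0.1917: the force rises with no further travel. I'll hold, then ease off the push before opening.

```bash
python3 -m jog '[[[-1,0,0,0.0002,0],[-1,0,0,0.0002,0],[-1,0,0,0.0002,0],[-1,0,0,0.0002,0],[-1,0,0,0.0002,0]]]' | grep -E "tool_pos|contact"; python3 -m jog '[[[-1,0,0,-0.0005,0],[-1,0,0,-0.001,0],[-1,0,0,-0.0015,0],[-1,0,0,-0.002,0],[-1,0,0,-0.002,0]]]'
```

```text
tool_pos: [0.6686, -0.1653, 0.1916]
contact_force: [-2.1, -2.7, 17.0]
time: 16.75
tool_pos: [0.6684, -0.1652, 0.1917]
tool_rot: [3.141, 0.001, 2.106]
contact_force: [-0.8, -3.0, 8.9]
opening: 0.0197
grip_force: 45.0
```

```bash
python3 -m jog '[[[-1,-0.0003,-0.0002,-0.0005,0],[-1,-0.0005,-0.0003,-0.001,0],[-1,-0.0005,-0.0003,-0.001,0]]]' | grep -E "tool_pos|contact"; python3 -m jog '[[[-0.4,0,0,0,0],[-0.4,0,0,0,0],[-0.2,0,0,0,0],[0,0,0,0,0],[0.2,0,0,0,0]]]';python3 -m jog '[[[0.2,0,0,0,0],[0.2,0,0,0,0],[0.2,0,0,0,0],[0.2,0,0,0,0],[0.2,0,0,0,0]]]'
```

```text
tool_pos: [0.6684, -0.1654, 0.1918]
contact_force: [0.6, -2.4, 5.9]
time: 17.42
tool_pos: [0.668, -0.1653, 0.1908]
tool_rot: [-3.141, -0.002, 2.106]
contact_force: [-0.4, -0.2, -0.4]
opening: 0.0432
grip_force: 0.0
time: 17.83
tool_pos: [0.6683, -0.1657, 0.1916]
tool_rot: [3.141, -0.0, 2.106]
contact_force: [-0.0, -0.3, 0.4]
opening: 0.0552
grip_force: 0.0
```

Released. Next I retract straight up and take a picture.

```bash
python3 -m jog '[[[0.2,0,0,-0.015,0],[0.2,0,0,-0.035,0],[0.2,0,0,-0.06,0],[0.2,0,0,-0.085,0],[0.2,0,0,-0.1,0]]]'|grep contact; python3 -m jog '[[[0.2,0,0,0,0],[0.2,0,0,0,0],[0.2,0,0,0,0]]]'
python3 - <<'E'
from h import *
w=cam("wrist"); np.save("w3.npy",w[2]); im=robot.read_camera("wrist")[:,:,::-1]
s=robot.read_camera("side")[:,:,::-1]
cv2.imwrite("pics/f.png",np.hstack([cv2.resize(im[0:230,200:440],(417,400),interpolation=3),cv2.resize(s[150:240,330:415],(378,400),interpolation=3)]))
E
```

```text
contact_force: [0.7, -0.1, 0.8]
time: 18.5
tool_pos: [0.6678, -0.1655, 0.2898]
tool_rot: [-3.14, -0.002, 2.106]
contact_force: [0.5, 0.6, -1.1]
opening: 0.0547
grip_force: 0.0
```

View pics/f.png

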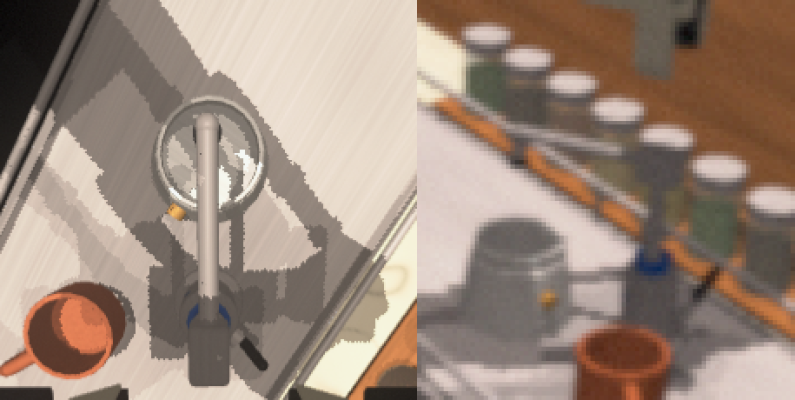

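The spout stands upright in the collet. Its nozzle end is at crop (206,120), inside the boiler rim, which is centred at about (211,153). I'll work out the level offset.

Run:
```python
from h import *
K,d,_=cam("wrist"); c=(K,d,np.load("w3.npy")); k=240/417
b=onz(c,(200+211*k,153*.575),.119)
for z in(.178,.197): 
  o=onz(c,(200+206*k,(122)*.575),z); print(o,b,np.linalg.norm((o-b)[:2]))
g=onz(c,(200+209*k,351*.575),.2145); print(g)
u=np.array([np.cos(2.106),np.sin(2.106)]); o=np.array([.6684,-.1653])+.104*u; print(o,np.linalg.norm(o-b[:2]))
```

```text
[ 0.61130366 -0.07113281  0.178     ] [ 0.61786406 -0.07663474  0.119     ] 0.00856212837886114
[ 0.61293092 -0.07373405  0.197     ] [ 0.61786406 -0.07663474  0.119     ] 0.005722751417670452
[ 0.66736734 -0.16277576  0.2145    ]
[ 0.61535831 -0.07584286] 0.0026278950515918396
```

The outlet is within about 3–9 mm of the boiler mouth's centre, against a limit of 22 mm, so I'm handing in.

```bash
python3 -c "
from cell import robot; print(robot.hand_in())"
```

```text
the job is handed in; nothing more can be done
None
```

The job is handed in, with no verdict shown: the spout bottomed on the stop under a push of about 17 N at the wrist, seal drag included, and was released upright with its outlet about 3–9 mm from the boiler mouth's centre; the last pictures show nothing else near the tap moved.

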